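# Gauge the blind bore of a knife block

### The job

Take the depth gauge out of its wooden rest and lower its rod into the round bore of the knife block, letting the block's top push the sliding stop up, until the rod stands on the bottom of the bore. Keep it gently but firmly pressed down on the bottom for about a second, then let go and leave the gauge standing upright in the bore with its stop flush on the block, so that the depth can be read. Leave the other things where they are.

Things in the scene. Friction and masses are not known exactly. Their poses are not given: they have to be found in the camera images.
- gauge: depth gauge, loose, 0.16 kg, 130 mm long: a steel rod 12 mm thick, ringed with fine marks, with a cylindrical aluminium grip (22 mm in diameter, 88 to 130 mm above the foot) on top. Origin: centre of the rod's flat foot; z up along the rod. At the start it stands upright in its rest
- gauge_tip (a point): centre of the rod's flat foot, which tapers from 12 to 7 mm thick over its last 6 mm; at the start it is 30 mm down in the hole of the rest
- gauge_grip (a point): middle of the grip, on the rod's axis, 109 mm above the foot: the place to take it
- stop_face (a point): centre of the underside of the sliding stop, a dark steel disc on the rod, 34 mm in diameter, 10 mm thick, with a small thumb screw. It stays where it is on the rod; about 4 N along the rod moves it, as when the block's top pushes it while the rod goes down. At the start its underside is 30 mm above the foot and lies on the rest
- stop (a joint): position of the stop on the rod, m: underside of the stop above the foot = 0.030 + value; grows as the stop moves up towards the grip (at most 0.044)
- rest: light wooden foot 70 x 70 x 42 mm high, fixed, in which the gauge stands at the start; one hole in its middle, 14 mm in diameter, 30 mm deep. Origin: centre of the underside. (Mind the room: a wall cabinet hangs behind the left half of the work, its front at about x = 0.6, its underside 0.52 m up, and a rack of pans stands behind the middle: draw the arm in before swinging it across)
- block: brown wooden knife block 90 (x) x 120 (y) x 72 mm high, fixed. Origin: centre of the underside. In its top a round bore, 30 mm from the middle towards its +y end, and two blade slots running along x on the other side
- bore_mouth (a point): centre of the mouth of the round bore, in the block's top, 72 mm above the worktop. The bore is vertical, 14 mm in diameter, blind, with a hard floor; its depth is not known: 40 to 58 mm, different every time. It bears 30 N at most; a press of 6 to 20 N on its floor, beyond the 4 N that moves the stop, is right
- mug: white dotted mug 91 mm high, bystander. Origin: centre of the underside
- lemon: yellow lemon 70 mm long, lying on the worktop between the rest and the block, bystander. Origin: underside
- tape_roll: roll of black tape 58 mm across, 19 mm high, lying near the front edge, bystander. Origin: centre of the underside
- shaker: shaker 44 mm across, 90 mm high, behind the work, bystander. Origin: centre of the underside
Things that resemble listed ones, but are neither listed nor needed, are in the scene too. Leave any orange or pink look-alike of the gauge alone.

How it is judged (in metres and radians):
On the way:
1. the rod is pressed on the bottom of the bore with more than 4 N for half a second, its stop lying on the block's top (contact force between gauge and bore_floor_pad above 4 N and distance between gauge_tip and bore_floor_pad below 0.009 m and z of stop_face in the frame of bore_mouth below 0.0025 m and angle between gauge's own z axis and vertical below 0.1 rad), for 0.5 s.
At the end, for the whole second after the job is handed in: The gauge stands released and at rest in the round bore, upright within 0.1 rad, its foot on the bottom of the bore within 2 mm and the underside of its stop on the block's top within 2.5 mm (distance between gauge_tip and bore_floor_pad below 0.009 m and z of stop_face in the frame of bore_mouth below 0.0025 m and horizontal distance between stop_face and bore_mouth below 0.004 m and angle between gauge's own z axis and vertical below 0.1 rad and linear speed of gauge below 0.01 m/s); the robot touches nothing.
It fails at once if the gauge is pressed on the bore's floor or the block with more than 30 N (contact force between gauge and bore_floor_pad above 30 N or contact force between gauge and block above 30 N).
It fails at once if the mug, lemon, tape roll or shaker is moved by more than 25 mm (distance of any of mug, lemon, tape_roll, shaker from where it was at the start of the episode above 0.025 m).
It also fails if it takes over 53 s, if anything falls off the work surface, if the arm or the gripper's body presses on something with over 40 N, if the wrist force passes 120 N, or if a joint passes its speed limit or range.

### The arm

A 6-joint arm with a two-finger parallel gripper is mounted at the origin on a cart in front of the work surface, level with it; the furniture and walls round the work are solid. World frame = base frame: x ahead of the robot, y to its left, z up, the work surface at z = 0. Lengths are in m, angles in degrees, forces in N, time in s.
With the tool pointing down it reaches from about 0.35 to 0.875 m from the base axis. Payload 4.2 kg.
Tool frame: the origin (TCP) lies midway between the tips of the shut fingers; the grasp point (between the pads) lies 19 mm behind it (r.pinch_z is the distance from the TCP to the grasp point, in m); z points along the fingers, y is the line along which they close (so a half turn about z gives the same grasp; the last joint's range is limited). The gripper opens to 87 mm and grips with 3 to 60 N. Pads are 19 mm wide; open, the fingers measure 117 mm over their backs; the gripper's body (75 mm by 190 mm) begins 51 mm behind the grasp point.
Start: joints at [-52.563, 22.042, 0.453, 0, -68.411, -14.817], TCP at [0.24, -0.577, 0.223] pointing down, gripper open.
Joint ranges: [-179.83, 179.83], [-69.29, 118.12], [-61.27, 80.66], [-181.25, 117.63], [-171.15, -9.14], [-177.46, 177.46]. Speed limits (degrees/s): [159.86, 159.86, 180, 180, 180, 180].

### API

Orientations are given as a 3x3 rotation matrix whose columns are the frame's x, y, z axes.
In Python, from station import r, imaging, models gives the robot as it stands. The module is installed in compiled form; this text tells all that it offers.
- The arm moves only by the tool apply_moves, never from a script. Its argument "moves" is a list of rows, each a list of 2 entries, a list of its own where there are three numbers: the shift along the tool's x, y, z in m, then the turn about the tool's z in degrees. A call has 1 to 5 rows; each row shifts and turns the commanded pose from where the row before left it, along the tool's axes as they then stand; what a row does not reach is not made up. A row lasts 1/12 s, in which the tool goes at most 41.7 mm and 7.16 degrees, less where a joint would pass 70% of its speed; a pose out of reach is approached as far as the arm can. A call is refused whole if a number of a shift passes 0.0417 or a number of a turn 7.16, either way. A call with a gripper value outside its range is refused whole. "hand" is the finger opening in m, from 0 to 0.087, set as the call begins (left out, the last holds). The fingers move at their own pace and stop on an object; the grip force is fixed at half the most. Time passes only in rows, so rows that do not move let the fingers close. It gives the time, the measured TCP pose, the force, the opening and the grip force at its end, in the units of the state.
- r.sense(): the state, without advancing time (a new reading comes with each control period).
- imaging.capture(name): name is "side" or "top" or "wrist"; returns a dict with "frame" (420x560x3 uint8, blue, green, red), "intrinsics" (3x3 intrinsics, pixels), "eye" and "orientation" of the camera in the world. Camera axes: x right, y down, z forward; pixel columns grow to the right and rows downward; lengths in m; the calibration is good to about 2 mm. A picture is of the moment at which its call begins. There is no depth.
- r.finish_job(): hands the job in; it is judged then, once.
Trained networks look in a picture, given as the dict that the camera call returned (one of the last four; its "shot" number tells which), for a name from the list of things; names that differ only in an ending like _2 or _b are one class to them, and where a whole thing is asked for, a point or a joint stands for the part that bears it (a point fixed in the world has none). Each returns a list of dicts, best first, with "confidence" (0 to 1); they miss things now and then, are a little off and sometimes report something else, mostly with a low value. They report only what shows in the picture. A call takes as long as a camera call. They do not tell look-alikes from the thing itself.
- models.cut_out(picture, target): "region" (420x560 bool, what is visible of it) and "extent" ([left, top, width, height] as shares, 0 to 1, of the picture: columns of its width, rows of its height, round what is visible of it).
- models.place_of(picture, target): "at" ([column, row] as shares, 0 to 1, of the picture: columns of its width, rows of its height: a listed point, or the origin of a listed thing).
The state is a dict: "time_s": time; "joints": joint angles; "joint_velocities": joint speeds; "effort": joint torques, N m; "tcp_pos": TCP position; "ee_rot": TCP orientation; "wrist_force": force on the tool from outside, world axes, zero at the start; "moment": the same for the moment, N m; "gripper_width": opening from 0.0 (shut) to 1.0 (fully open); "gripper_force": force on a finger pad.
Only numpy, scipy, OpenCV 4.12 (cv2) and the standard library are available. Lean on these libraries where they do the work, as an engineer would, in place of code of your own. Each camera call takes 0.05 s, during which the arm holds its last target. There are 200 camera calls.

## Working session

There is one attempt and no reset: what is moved stays moved. The work goes in short steps, Python scripts to look and compute and a tool call to move; the robot and the scene stay as the last step left them, time stands still between calls to the robot, and variables do not carry over. Pictures are saved under pics/ and viewed, at most 10 in all, crops included, and the job is handed in when it is done.

Besides the shell and the picture viewer there is one more tool, called after ">>>" as name(argument=value, ...), one argument or row to a line, values as JSON. apply_moves: Moves the arm, as the interface text tells. Its arguments: {"type":"object","properties":{"moves":{"type":"array"},"hand":{"type":"number"}},"required":["moves"]}

```bash
mkdir -p pics; cat > h.py <<'E'
import numpy as np, cv2
from station import r, imaging, models
def ray(p,uv):
    K=np.array(p["intrinsics"]);R=np.array(p["orientation"]);d=R@np.linalg.inv(K)@np.array([uv[0],uv[1],1.]);return np.array(p["eye"]),d
def onz(p,uv,z):
    e,d=ray(p,uv);return e+d*(z-e[2])/d[2]
def proj(p,X):
    c=np.array(p["orientation"]).T@(np.array(X)-p["eye"]);q=np.array(p["intrinsics"])@c;return q[:2]/q[2]
def tri(obs):
    A=np.zeros((3,3));b=np.zeros(3)
    for p,uv in obs:
        e,d=ray(p,uv);d=d/np.linalg.norm(d);M=np.eye(3)-np.outer(d,d);A+=M;b+=M@e
    return np.linalg.solve(A,b)
E
python3 - <<'E'
from h import *
np.set_printoptions(precision=4,suppress=True)
for n in ("side","top"):
    p=imaging.capture(n);cv2.imwrite(f"pics/{n}0.png",p["frame"])
    print(n,p["eye"],np.array(p["orientation"]).round(3).tolist())
    for t in ("gauge_grip","gauge_tip","stop_face","rest","block","bore_mouth","lemon","mug","shaker"):
        print(t,[(np.round(np.array(o["at"])*[560,420],1).tolist(),round(o["confidence"],2)) for o in models.place_of(p,t)[:4]])
s=r.sense();print(s)
E
```

```text
side [-0.0005  0.1436  1.0948] [[-0.382, -0.815, 0.437], [-0.924, 0.34, -0.175], [-0.006, -0.47, -0.883]]
gauge_grip [([134.4, 237.0], 0.85), ([160.5, 222.5], 0.82), ([148.3, 271.3], 0.66), ([305.6, 227.8], 0.27)]
gauge_tip [([159.8, 286.1], 0.72), ([145.6, 256.5], 0.69), ([174.8, 245.8], 0.53)]
stop_face [([158.9, 280.0], 0.63), ([140.3, 253.3], 0.62), ([171.3, 239.2], 0.6)]
rest [([164.0, 291.0], 0.76)]
block [([307.2, 231.4], 0.75)]
bore_mouth [([302.1, 230.0], 0.77)]
lemon [([239.2, 239.7], 0.86)]
mug [([416.1, 219.0], 0.8), ([161.4, 287.5], 0.65)]
shaker [([165.5, 213.5], 0.9)]
top [ 0.255  -0.0728  1.5763] [[0.016, -0.989, 0.149], [-1.0, -0.016, 0.0], [0.002, -0.149, -0.989]]
gauge_grip [([188.2, 185.8], 0.63), ([162.6, 219.1], 0.58), ([159.9, 183.0], 0.47)]
gauge_tip []
stop_face [([240.5, 207.2], 0.74), ([169.0, 221.3], 0.48), ([168.1, 189.6], 0.43), ([191.4, 188.0], 0.38)]
rest [([173.1, 224.3], 0.94)]
block [([291.1, 225.3], 0.77)]
bore_mouth [([284.5, 221.4], 0.74)]
lemon [([240.8, 206.2], 0.6)]
mug []
shaker [([192.8, 164.1], 0.66)]
{'time_s': 1.0, 'joints': array([-52.5637,  22.0414,   0.4531,   0.0016, -68.4111, -14.8175]), 'joint_velocities': array([ 0.0206, -0.0082, -0.0162,  0.042 ,  0.0518, -0.0276]), 'effort': array([ -0.0002, -39.0475,  18.7626,   4.2244,   0.0155,  -0.    ]), 'tcp_pos': array([ 0.2404, -0.5769,  0.2226]), 'ee_rot': array([[-0.9231, -0.3846, -0.    ],
       [-0.3846,  0.9231, -0.    ],
       [ 0.    , -0.    , -1.    ]]), 'wrist_force': array([ 0.6632,  0.1046, -0.1218]), 'moment': array([-0.0225,  0.0062, -0.006 ]), 'gripper_force': 0.0, 'gripper_width': 0.9927841040925057}
```

```bash
python3 - <<'E'
import cv2,numpy as np
a=cv2.imread("pics/side0.png");b=cv2.imread("pics/top0.png")
cv2.imwrite("pics/crop1.png",cv2.resize(a[180:330,90:290],None,fx=4,fy=4,interpolation=2))
E
```

```text
(no output)
```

View pics/side0.png

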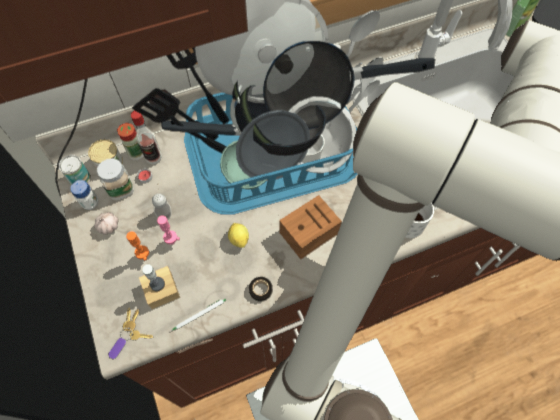

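View pics/top0.png

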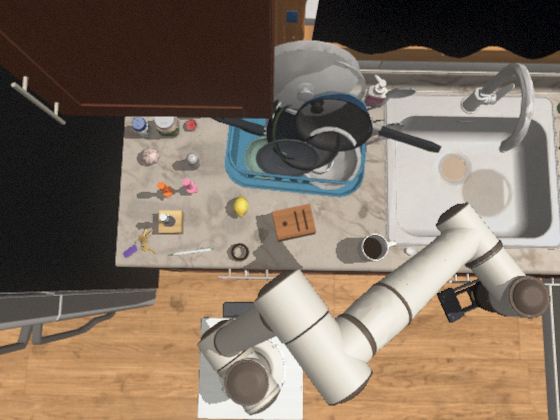

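View pics/crop1.png

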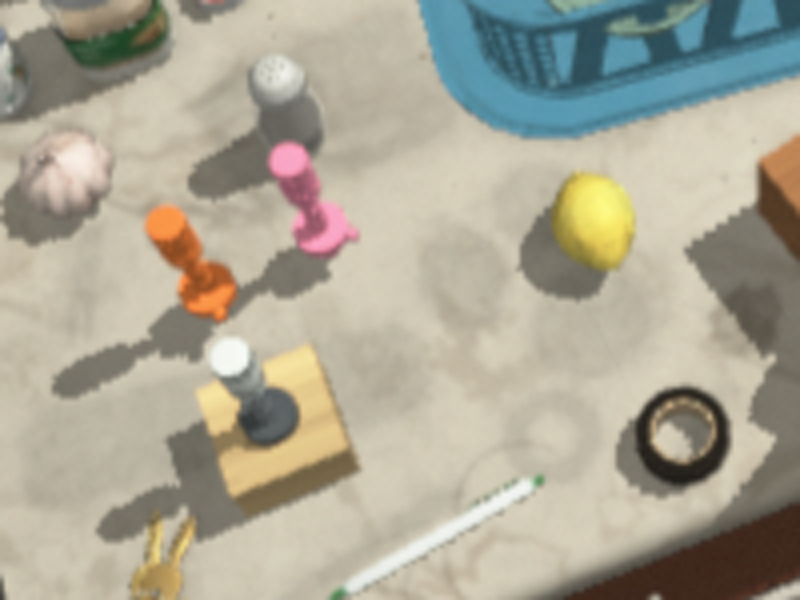

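The aluminium gauge in the wooden rest (side 148,271) is the one meant. The orange (134,237) and pink (160,222) look-alikes stand free on the worktop. The crop confirms this: only the silver one stands in the light wooden rest. The bore is the dark hole in the block at about (301,228) in the side view.

```bash
python3 - <<'E'
from h import *
np.set_printoptions(precision=4,suppress=True)
S=imaging.capture("side");T=imaging.capture("top")
def near(p,t,uv):
    L=[np.array(o["at"])*[560,420] for o in models.place_of(p,t)]
    return min(L,key=lambda a:np.hypot(*(a-uv)))
for t,a,b,z in (("gauge_grip",(148,271),(163,219),.121),("stop_face",(159,280),(169,221),.042),("rest",(164,291),(173,224),0),("block",(307,231),(291,225),0),("bore_mouth",(301,228),(285,222),.072),("lemon",(239,239),(241,206),0),("shaker",(165,213),(193,164),0)):
    try:
        u,v=near(S,t,a),near(T,t,b);print(t,u,v,onz(S,u,z),onz(T,v,z),tri([(S,u),(T,v)]))
    except Exception as e: print(t,e)
print("mug",onz(S,(416,219),0))
f=T["frame"];g=S["frame"]
A=cv2.resize(g[185:260,265:350],None,fx=8,fy=8,interpolation=2)[:600,:680]
cv2.imwrite("pics/bore.png",A)
E
```

```text
gauge_grip [147.504 271.488] [161.728 216.594] [0.4496 0.2665 0.121 ] [0.4463 0.2699 0.121 ] [0.4442 0.2659 0.1336]
stop_face [160.216 280.182] [170.072 220.92 ] [0.4539 0.2548 0.042 ] [0.4434 0.2618 0.042 ] [0.4383 0.2522 0.0797]
rest [163.576 288.414] [172.928 220.29 ] [0.4489 0.2575 0.    ] [0.4508 0.2619 0.    ] [ 0.4499  0.2597 -0.0001]
block [305.984 235.704] [292.488 223.482] [ 0.4448 -0.1142  0.    ] [ 0.4468 -0.1223  0.    ] [ 0.4507 -0.1207 -0.0184]
bore_mouth [304.416 229.614] [283.416 219.996] [ 0.4316 -0.1003  0.072 ] [ 0.4484 -0.0921  0.072 ] [ 0.446  -0.099   0.0504]
lemon [237.776 241.29 ] [239.792 205.002] [0.4966 0.0504 0.    ] [0.5041 0.0485 0.    ] [ 0.5071  0.0494 -0.022 ]
shaker [164.584 213.696] [192.528 162.498] [0.6433 0.1987 0.    ] [0.6422 0.2069 0.    ] [0.6378 0.2014 0.0122]
mug [ 0.3794 -0.3946  0.    ]
```

View pics/bore.png

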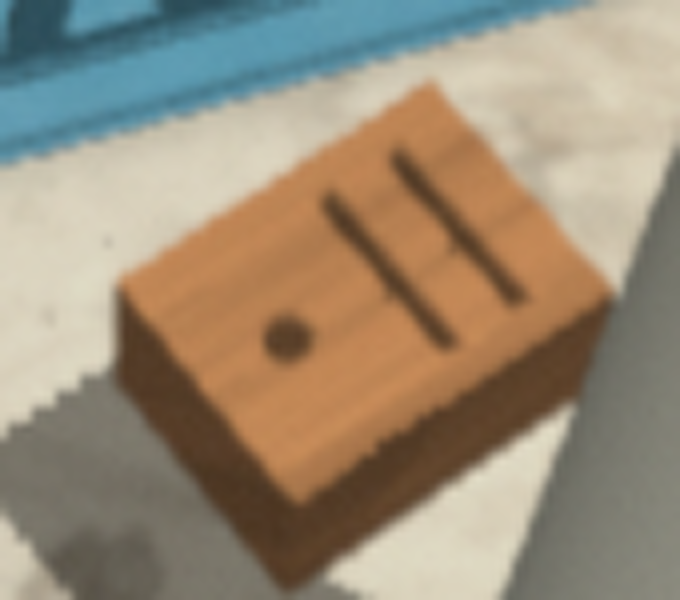

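The enlarged crop shows the bore as a dark disc at about (301,227) in the side image. I'm moving over to the gauge first.

>>> apply_moves(
  moves=[
    [[-0.0246,0.0332,0],0],
    [[-0.0246,0.0332,0],0],
    [[-0.0246,0.0332,0],0],
    [[-0.0246,0.0332,0],0],
    [[-0.0246,0.0332,0],0],
  ],
  hand=0.087,
)

```text
time_s: 2.22
tcp_pos: [0.2901, -0.3747, 0.2225]
ee_rot: [[-0.923, -0.384, 0.0], [-0.384, 0.923, -0.0], [-0.0, -0.0, -1.0]]
wrist_force: [1.0, 0.3, 0.4]
gripper_width: 0.999
gripper_force: 0.0
```

>>> apply_moves(
  moves=[
    [[-0.0246,0.0332,0],0],
    [[-0.0246,0.0332,0],0],
    [[-0.0246,0.0332,0],0],
    [[-0.0246,0.0332,0],0],
    [[-0.0246,0.0332,0],0],
  ],
)

```text
time_s: 2.63
tcp_pos: [0.3398, -0.1741, 0.223]
ee_rot: [[-0.923, -0.384, 0.002], [-0.384, 0.923, -0.0], [-0.001, -0.001, -1.0]]
wrist_force: [1.7, -0.2, -0.1]
gripper_width: 0.999
gripper_force: 0.0
```

>>> apply_moves(
  moves=[
    [[-0.0246,0.0332,0],0],
    [[-0.0246,0.0332,0],0],
    [[-0.0246,0.0332,0],0],
    [[-0.0246,0.0332,0],0],
    [[-0.0246,0.0332,0],0],
  ],
)

```text
time_s: 3.05
tcp_pos: [0.3894, 0.0269, 0.2232]
ee_rot: [[-0.923, -0.385, 0.002], [-0.385, 0.923, 0.001], [-0.002, 0.0, -1.0]]
wrist_force: [1.1, -0.8, 0.7]
gripper_width: 0.996
gripper_force: 0.0
```

>>> apply_moves(
  moves=[
    [[-0.0246,0.0332,0],0],
    [[-0.0246,0.0332,0],0],
    [[-0.0246,0.0332,0],0],
    [[-0.015,0.02,0],0],
    [[0,0,0],0],
  ],
)

```text
time_s: 3.47
tcp_pos: [0.427, 0.1736, 0.2226]
ee_rot: [[-0.921, -0.389, 0.002], [-0.389, 0.921, 0.001], [-0.002, 0.0, -1.0]]
wrist_force: [0.8, -0.6, -0.0]
gripper_width: 0.997
gripper_force: 0.0
```

```bash
python3 - <<'E'
from h import *
np.set_printoptions(precision=4,suppress=True)
W=imaging.capture("wrist");T=imaging.capture("top");S=imaging.capture("side")
print(W["eye"],W["orientation"]);cv2.imwrite("pics/w1.png",W["frame"]);cv2.imwrite("pics/t1.png",T["frame"]);cv2.imwrite("pics/s1.png",S["frame"])
import pickle;pickle.dump((W,T,S),open("p1.pkl","wb"))
for t in("gauge_grip","stop_face","rest"):
    for o in models.place_of(W,t): 
        u=np.array(o["at"])*[560,420];print(t,u,o["confidence"],onz(W,u,dict(gauge_grip=.121,stop_face=.042,rest=0)[t]))
E
```

```text
[0.3585 0.1447 0.3847] [[-0.3897  0.8862  0.2504]
 [ 0.9209  0.3751  0.1058]
 [-0.0001  0.2719 -0.9623]]
gauge_grip [341.712 361.494] 0.83 [0.5324 0.2721 0.121 ]
gauge_grip [256.872 343.308] 0.75 [0.5436 0.2009 0.121 ]
gauge_grip [378.896 267.792] 0.73 [0.4449 0.262  0.121 ]
stop_face [356.272 234.402] 0.57 [0.4478 0.2608 0.042 ]
stop_face [325.304 313.488] 0.54 [0.5383 0.2695 0.042 ]
rest [353.472 219.198] 0.72 [0.4442 0.2646 0.    ]
```

View pics/w1.png

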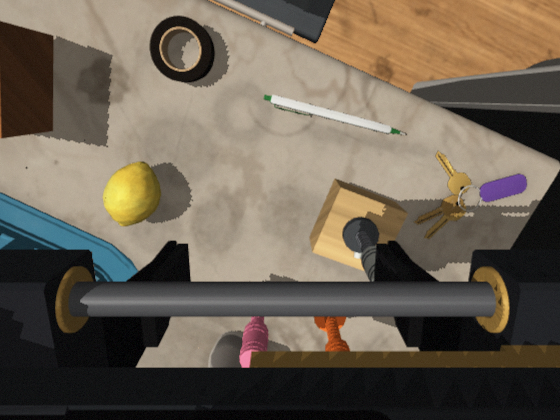

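The wrist view shows the stop disc of the grey gauge in the rest at about (360,236), with the pink and orange look-alikes behind it. I'm going over it, then down.

>>> apply_moves(
  moves=[
    [[-0.0175,0.0244,0],0],
    [[-0.0175,0.0244,0],0],
    [[-0.0175,0.0244,0],0],
    [[0,0,0],0],
    [[0,0,0],0],
  ],
)

```text
time_s: 4.18
tcp_pos: [0.4459, 0.2571, 0.2223]
ee_rot: [[-0.923, -0.385, -0.0], [-0.385, 0.923, -0.0], [0.001, -0.0, -1.0]]
wrist_force: [-1.2, -0.2, -0.1]
gripper_width: 1.001
gripper_force: 0.0
```

```bash
python3 - <<'E'
from h import *
np.set_printoptions(precision=4,suppress=True)
import pickle
W=imaging.capture("wrist");T=imaging.capture("top");print(r.sense()["tcp_pos"])
cv2.imwrite("pics/w2.png",W["frame"])
for p in (W,T):
  for t in("gauge_grip","stop_face"):
    for o in models.place_of(p,t): 
        u=np.array(o["at"])*[560,420];print(t,u,o["confidence"],onz(p,u,dict(gauge_grip=.121,stop_face=.042,rest=0)[t]))
# bore by dark blob in earlier top/side
_,T,S=pickle.load(open("p1.pkl","rb"))
for p,c in((T,(285,223)),(S,(301,227))):
    g=cv2.cvtColor(p["frame"],6).astype(float);x,y=c
    w=g[y-6:y+7,x-6:x+7];print(w.astype(int)) if p is T else 0
    m=np.clip(np.median(w)-15-w,0,None);Y,X=np.mgrid[y-6:y+7,x-6:x+7]
    u=((X*m).sum()/m.sum(),(Y*m).sum()/m.sum());print(u,onz(p,u,.071))
E
```

```text
[0.4455 0.2559 0.2225]
gauge_grip [257.992 311.514] 0.88 [0.5346 0.2737 0.121 ]
gauge_grip [291.984 206.01 ] 0.86 [0.4443 0.2645 0.121 ]
stop_face [193.2   252.882] 0.83 [0.5458 0.2044 0.042 ]
stop_face [285.208 180.6  ] 0.74 [0.4441 0.2597 0.042 ]
stop_face [258.888 270.018] 0.72 [0.538  0.2708 0.042 ]
gauge_grip [184.408 183.582] 0.66 [0.5472 0.2071 0.121 ]
gauge_grip [163.184 218.694] 0.62 [0.44   0.2653 0.121 ]
gauge_grip [162.624 186.606] 0.47 [0.5369 0.2719 0.121 ]
stop_face [189.28  186.312] 0.46 [0.5546 0.2065 0.042 ]
stop_face [172.928 219.702] 0.42 [0.4474 0.253  0.042 ]
[[124 124 121 122 120 118 120 121 122 123 123 123 124]
 [123 125 123 124 121 122 126 122 125 124 125 122 124]
 [125 122 125 125 125 125 127 126 129 125 123 126 124]
 [127 128 127 127 123 121 120 127 125 126 127 126 127]
 [127 127 124 116 108  99  97 111 122 128 129 128 131]
 [126 123 124 113  80  62  68  84 116 129 129 130 129]
 [124 131 127 100  60  60  64  73 108 127 128 127 128]
 [132 131 125  99  62  57  61  75 107 126 125 122 123]
 [127 129 129 117  84  72  74  94 114 124 125 124 127]
 [122 125 124 123 114 104 103 119 125 128 127 127 130]
 [125 122 127 130 127 128 128 131 131 132 133 132 134]
 [127 130 130 132 132 132 131 130 133 130 127 132 132]
 [132 133 132 134 133 132 133 129 132 131 132 131 130]]
(np.float64(284.34244604316547), np.float64(223.39136690647481)) [ 0.4381 -0.0951  0.071 ]
(np.float64(300.4789699570815), np.float64(226.9244635193133)) [ 0.4421 -0.0948  0.071 ]
```

View pics/w2.png

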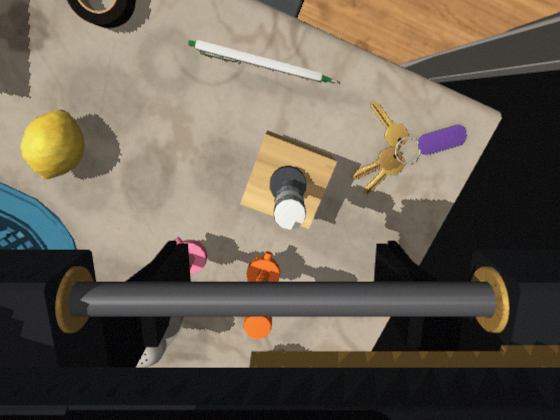

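The wrist view shows the gauge standing in its rest between the open fingers, top at (289,212). Descending.

>>> apply_moves(
  moves=[
    [[-0.001,0.006,0.02],0],
    [[0,0,0.03],0],
    [[0,0,0.03],0],
    [[0,0,0.03],0],
    [[0,0,0.0105],0],
  ],
)

```text
time_s: 4.9
tcp_pos: [0.4422, 0.2605, 0.0983]
ee_rot: [[-0.924, -0.383, -0.005], [-0.383, 0.924, -0.004], [0.007, -0.002, -1.0]]
wrist_force: [0.6, -0.2, -0.2]
gripper_width: 1.002
gripper_force: 0.0
```

>>> apply_moves(
  moves=[
    [[0,0,0],0],
    [[0,0,0],0],
    [[0,0,0],0],
    [[0,0,0],0],
    [[0,0,0],0],
  ],
  hand=0.0,
)

```text
time_s: 5.32
tcp_pos: [0.445, 0.2635, 0.1034]
ee_rot: [[-0.923, -0.385, 0.002], [-0.385, 0.923, 0.002], [-0.003, 0.001, -1.0]]
wrist_force: [-0.0, -0.6, -0.7]
gripper_width: 0.704
gripper_force: 0.0
```

>>> apply_moves(
  moves=[
    [[0,0,0],0],
    [[0,0,0],0],
    [[0,0,0],0],
  ],
)

```text
time_s: 5.57
tcp_pos: [0.4445, 0.2631, 0.1024]
ee_rot: [[-0.923, -0.385, 0.001], [-0.385, 0.923, 0.001], [-0.001, 0.0, -1.0]]
wrist_force: [-0.1, -0.1, 0.1]
gripper_width: 0.478
gripper_force: 0.0
```

>>> apply_moves(
  moves=[
    [[0,0,0],0],
    [[0,0,0],0],
    [[0,0,0],0],
    [[0,0,0],0],
  ],
)

```text
time_s: 5.9
tcp_pos: [0.4443, 0.2629, 0.102]
ee_rot: [[-0.923, -0.385, -0.0], [-0.385, 0.923, -0.0], [0.0, -0.0, -1.0]]
wrist_force: [-0.7, 0.1, 0.1]
gripper_width: 0.247
gripper_force: 30.0
```

>>> apply_moves(
  moves=[
    [[0,0,0],0],
    [[0,0,0],0],
  ],
)

```text
time_s: 6.07
tcp_pos: [0.4443, 0.2629, 0.102]
ee_rot: [[-0.923, -0.385, -0.0], [-0.385, 0.923, -0.0], [0.0, -0.0, -1.0]]
wrist_force: [-0.4, 0.0, 0.2]
gripper_width: 0.243
gripper_force: 30.0
```

Gripped. Now lifting straight up.

>>> apply_moves(
  moves=[
    [[0,0,-0.01],0],
    [[0,0,-0.015],0],
    [[0,0,-0.015],0],
    [[0,0,-0.03],0],
    [[0,0,-0.04],0],
  ],
)

```text
time_s: 6.48
tcp_pos: [0.4425, 0.2614, 0.2109]
ee_rot: [[-0.923, -0.384, -0.006], [-0.384, 0.923, -0.005], [0.007, -0.002, -1.0]]
wrist_force: [0.2, 0.5, -1.4]
gripper_width: 0.245
gripper_force: 30.0
```

>>> apply_moves(
  moves=[
    [[0,0,-0.03],0],
    [[0,0,0],0],
    [[0,0,0],0],
    [[0,0,0],0],
  ],
)

```text
time_s: 6.82
tcp_pos: [0.4435, 0.2624, 0.2414]
ee_rot: [[-0.923, -0.384, -0.002], [-0.384, 0.923, -0.001], [0.002, 0.0, -1.0]]
wrist_force: [-0.2, 0.3, -2.0]
gripper_width: 0.248
gripper_force: 30.0
```

```bash
python3 - <<'E'
from h import *
np.set_printoptions(precision=4,suppress=True)
W=imaging.capture("wrist");S=imaging.capture("side");T=imaging.capture("top")
tc=r.sense();print(tc["tcp_pos"],tc["ee_rot"].round(4).tolist(),tc["wrist_force"],tc["gripper_width"])
for n,p in (("W",W),("S",S),("T",T)):
  for t in("gauge_grip","stop_face","gauge_tip","bore_mouth"):
    for o in models.place_of(p,t): print(n,t,np.array(o["at"])*[560,420],o["confidence"])
  a=tc["tcp_pos"]
  print("proj grip,stopface,tip",*[proj(p,a+[0,0,d]) for d in(.019,.019-.079,.019-.109)])
a=cv2.resize(W["frame"][60:330,180:420],None,fx=2.2,fy=2.2);b=S["frame"][190:320,60:200];b=cv2.resize(b,None,fx=2,fy=2)
c=np.zeros((600,800,3),np.uint8);c[:a.shape[0],:a.shape[1]]=a[:600];h=min(b.shape[1],800-a.shape[1]);c[:b.shape[0],a.shape[1]:a.shape[1]+h]=b[:,:h]
cv2.imwrite("pics/lift.png",c)
E
```

```text
[0.4436 0.2623 0.2404] [[-0.9231, -0.3845, -0.0027], [-0.3844, 0.9231, -0.0025], [0.0034, -0.0012, -1.0]] [ 0.1065  0.6142 -1.6028] 0.24476609319539525
W gauge_grip [280.616 284.214] 0.83
W stop_face [278.096 224.28 ] 0.94
W stop_face [256.816 265.104] 0.49
W gauge_tip [196.896 236.796] 0.69
proj grip,stopface,tip [281.3295 280.5041] [281.4856 221.8194] [281.5212 208.399 ]
S gauge_grip [130.2  245.49] 0.64
S gauge_grip [162.12  221.298] 0.64
S gauge_grip [238.28 241.5 ] 0.47
S stop_face [172.48  238.098] 0.5
S gauge_tip [171.92  244.104] 0.59
S bore_mouth [303.016 226.716] 0.96
proj grip,stopface,tip [132.7499 247.5554] [143.1964 262.9711] [146.7843 268.2657]
T gauge_grip [186.872 184.59 ] 0.71
T gauge_grip [163.688 184.884] 0.6
T gauge_grip [152.824 212.604] 0.35
T stop_face [159.096 213.78 ] 0.42
T stop_face [190.4   189.084] 0.4
T bore_mouth [280.504 220.29 ] 0.57
proj grip,stopface,tip [152.757  210.7105] [159.5951 214.7555] [161.9972 216.1765]
```

View pics/lift.png

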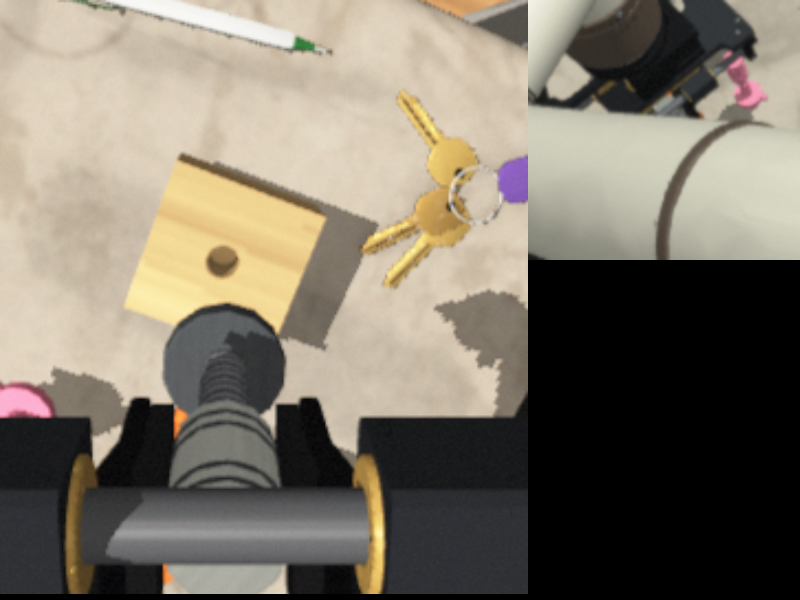

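The gauge hangs upright in the hand, with the rest's empty hole at (281,179) in the wrist image. I'm taking it across to the block, drawn in a little.

>>> apply_moves(
  moves=[
    [[0.012,-0.014,0],0],
    [[0.0223,-0.0276,0],0],
    [[0.0223,-0.0276,0],0],
    [[0.0223,-0.0276,0],0],
    [[0.0223,-0.0276,0],0],
  ],
)

```text
time_s: 7.98
tcp_pos: [0.398, 0.1079, 0.2421]
ee_rot: [[-0.923, -0.385, 0.0], [-0.385, 0.923, 0.0], [-0.0, -0.0, -1.0]]
wrist_force: [0.5, -0.1, -0.0]
gripper_width: 0.244
gripper_force: 30.0
```

>>> apply_moves(
  moves=[
    [[0.014,-0.033,0],0],
    [[0.0057,-0.0381,0],0],
    [[0.0057,-0.0381,0],0],
    [[0.0057,-0.0381,0],0],
    [[0.0057,-0.0381,0],0],
  ],
)

```text
time_s: 8.4
tcp_pos: [0.4362, -0.0779, 0.2427]
ee_rot: [[-0.923, -0.385, 0.002], [-0.385, 0.923, 0.0], [-0.002, -0.0, -1.0]]
wrist_force: [1.5, 1.1, -1.3]
gripper_width: 0.247
gripper_force: 30.0
```

>>> apply_moves(
  moves=[
    [[0.003,-0.02,0],0],
    [[0,0,0],0],
    [[0,0,0],0],
    [[0,0,0],0],
  ],
)

```text
time_s: 8.73
tcp_pos: [0.4408, -0.0956, 0.242]
ee_rot: [[-0.923, -0.384, -0.0], [-0.384, 0.923, 0.0], [0.0, 0.0, -1.0]]
wrist_force: [0.1, -0.1, -1.4]
gripper_width: 0.25
gripper_force: 30.0
```

```bash
python3 - <<'E'
from h import *
import pickle
np.set_printoptions(precision=4,suppress=True)
W=imaging.capture("wrist");s=r.sense();t,R=s["tcp_pos"],s["ee_rot"];print(t)
pickle.dump((W,t,R),open("p2.pkl","wb"))
e=R.T@(np.array(W["eye"])-t);C=R.T@np.array(W["orientation"])
print(e)
t0=np.array([.4436,.2623,.2404]);R0=np.array([[-0.9231,-0.3845,-0.0027],[-0.3844,0.9231,-0.0025],[0.0034,-0.0012,-1.0]])
W0=dict(W,eye=t0+R0@e,orientation=R0@C)
def dark(g,c,n,thr):
    x,y=c;w=g[y-n:y+n+1,x-n:x+n+1]
    k,l,st,ce=cv2.connectedComponentsWithStats((w<thr).astype(np.uint8))
    i=l[n,n] or 1+np.argmax(st[1:,4]);return ce[i]+[x-n,y-n],st[i]
g0=cv2.cvtColor(cv2.imread("pics/lift.png"),6)
print("profile",g0[262,200:245:3],g0[240:285:3,222])
c0,st=dark(g0,(222,262),25,135);u0=(c0+.5)/2.2-.5+[180,60];h=onz(W0,u0,.042);print(c0,st,u0,h)
for o in models.place_of(W,"bore_mouth"):
    u=np.array(o["at"])*[560,420];print(u,o["confidence"],onz(W,u,.072))
cv2.imwrite("pics/b.png",cv2.resize(W["frame"][60:330,140:440],None,fx=2.2,fy=2.2))
E
```

```text
[ 0.4409 -0.0952  0.2421]
[ 0.0742 -0.0003 -0.1622]
profile [216 216 152  89  80  93 102 113 113 110 101  88 124 187 214] [208 208 157 129 125 124 122 116  96  81  85  93 130 197 220]
[221.4446 261.5662] [ 10  10  31  30 650] [280.3839 178.621 ] [0.4448 0.2607 0.042 ]
[280.672 183.414] 0.78 [ 0.4411 -0.0965  0.072 ]
```

View pics/b.png

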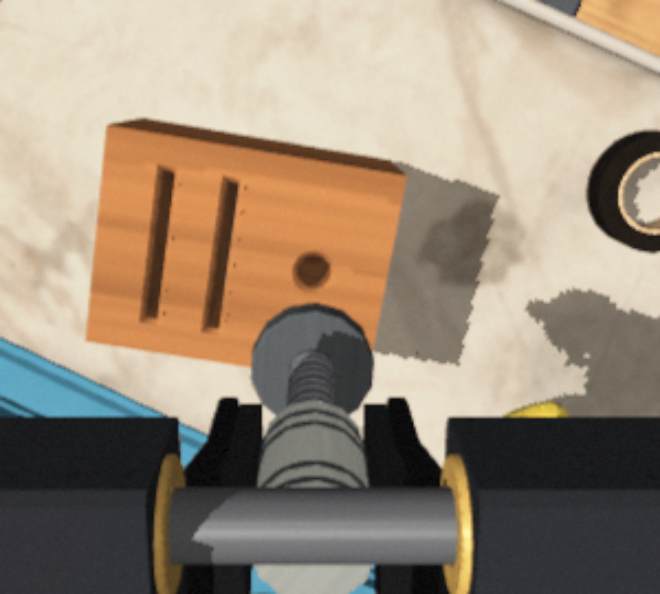

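The wrist crop shows the bore fully visible at crop (311,270), just ahead of the stop disc.

```bash
python3 - <<'E'
from h import *
import pickle
np.set_printoptions(precision=4,suppress=True)
W,t,R=pickle.load(open("p2.pkl","rb"))
g=cv2.cvtColor(cv2.resize(W["frame"][60:330,140:440],None,fx=2.2,fy=2.2),6)
x,y,n=311,270,26
print(g[y,x-30:x+31:4],g[y-30:y+31:4,x])
w=g[y-n:y+n+1,x-n:x+n+1]
for thr in(80,90,100):
    k,l,st,ce=cv2.connectedComponentsWithStats((w<thr).astype(np.uint8));i=1+np.argmax(st[1:,4])
    u=(ce[i]+[x-n,y-n]+.5)/2.2-.5+[140,60];b=onz(W,u,.072)
    tgt=np.array([.4443,.2629])+b[:2]-[.4448,.2607]
    d=np.r_[tgt-t[:2],0];print(thr,st[i],u,b,tgt,"tool shift",R.T@d)
E
```

```text
[160 159 158 109  69  57  60  61  60  61  62  62 107 158 157 158] [160 155 150 110  59  47  59  62  60  59  60  66 106 135 150 153]
80 [ 11  11  33  31 750] [281.3261 182.1758] [ 0.4398 -0.0964  0.072 ] [ 0.4393 -0.0942] tool shift [0.001  0.0015 0.    ]
90 [ 10  10  34  33 838] [281.2536 182.2148] [ 0.4399 -0.0965  0.072 ] [ 0.4394 -0.0943] tool shift [0.001  0.0014 0.    ]
100 [  9   9  36  35 938] [281.2193 182.3106] [ 0.44   -0.0965  0.072 ] [ 0.4395 -0.0943] tool shift [0.0009 0.0014 0.    ]
```

>>> apply_moves(
  moves=[
    [[0.001,0.0014,0.015],0],
    [[0,0,0.02],0],
    [[0,0,0.02],0],
    [[0,0,0.013],0],
    [[0,0,0],0],
  ],
)

```text
time_s: 9.25
tcp_pos: [0.4375, -0.0938, 0.1716]
ee_rot: [[-0.922, -0.386, -0.006], [-0.386, 0.922, 0.0], [0.005, 0.002, -1.0]]
wrist_force: [-0.6, 0.2, -2.0]
gripper_width: 0.246
gripper_force: 30.0
```

>>> apply_moves(
  moves=[
    [[0,0,0.004],0],
    [[0,0,0.004],0],
    [[0,0,0.004],0],
    [[0,0,0.003],0],
    [[0,0,0],0],
  ],
)

```text
time_s: 9.67
tcp_pos: [0.4394, -0.0947, 0.1588]
ee_rot: [[-0.923, -0.385, -0.0], [-0.385, 0.923, 0.0], [0.0, 0.0, -1.0]]
wrist_force: [-0.0, -0.3, -1.2]
gripper_width: 0.246
gripper_force: 30.0
```

>>> apply_moves(
  moves=[
    [[0,0,0.002],0],
    [[0,0,0.002],0],
    [[0,0,0.002],0],
    [[0,0,0.002],0],
    [[0,0,0],0],
  ],
)

```text
time_s: 10.08
tcp_pos: [0.4393, -0.0948, 0.1506]
ee_rot: [[-0.923, -0.384, -0.001], [-0.384, 0.923, 0.0], [0.001, 0.0, -1.0]]
wrist_force: [0.1, 0.1, -1.7]
gripper_width: 0.244
gripper_force: 30.0
```

>>> apply_moves(
  moves=[
    [[0,0,0.003],0],
    [[0,0,0.003],0],
    [[0,0,0.003],0],
    [[0,0,0],0],
    [[0,0,0],0],
  ],
)

```text
time_s: 10.5
tcp_pos: [0.4395, -0.0948, 0.1418]
ee_rot: [[-0.923, -0.385, -0.001], [-0.385, 0.923, -0.0], [0.001, 0.0, -1.0]]
wrist_force: [-0.6, -0.1, -1.0]
gripper_width: 0.245
gripper_force: 30.0
```

It's in freely, with no side force. Lowering until the stop lands.

>>> apply_moves(
  moves=[
    [[0,0,0.003],0],
    [[0,0,0.003],0],
    [[0,0,0.002],0],
    [[0,0,0.002],0],
    [[0,0,0.002],0],
  ],
)

```text
time_s: 10.92
tcp_pos: [0.4397, -0.0949, 0.1302]
ee_rot: [[-0.923, -0.385, -0.0], [-0.385, 0.923, -0.0], [0.0, -0.0, -1.0]]
wrist_force: [-1.6, 0.4, 2.9]
gripper_width: 0.244
gripper_force: 30.0
```

>>> apply_moves(
  moves=[
    [[0,0,0.002],0],
    [[0,0,0.002],0],
    [[0,0,0.001],0],
    [[0,0,0.0],0],
  ],
)

```text
time_s: 11.25
tcp_pos: [0.4396, -0.0948, 0.125]
ee_rot: [[-0.923, -0.385, 0.0], [-0.385, 0.923, -0.0], [0.0, -0.0, -1.0]]
wrist_force: [-1.0, -0.3, 0.8]
gripper_width: 0.247
gripper_force: 30.0
```

>>> apply_moves(
  moves=[
    [[0,0,0.0005],0],
    [[0,0,0.0005],0],
    [[0,0,0.0005],0],
    [[0,0,0.0],0],
  ],
)

```text
time_s: 11.58
tcp_pos: [0.4396, -0.0948, 0.1236]
ee_rot: [[-0.923, -0.385, 0.0], [-0.385, 0.923, -0.0], [-0.0, -0.0, -1.0]]
wrist_force: [-1.0, -1.1, 2.4]
gripper_width: 0.248
gripper_force: 30.0
```

>>> apply_moves(
  moves=[
    [[0,0,0.0005],0],
    [[0,0,0.0005],0],
    [[0,0,0],0],
  ],
)

```text
time_s: 11.83
tcp_pos: [0.4396, -0.0948, 0.1225]
ee_rot: [[-0.923, -0.385, -0.0], [-0.385, 0.923, -0.0], [0.0, -0.0, -1.0]]
wrist_force: [-0.5, -0.4, 3.0]
gripper_width: 0.244
gripper_force: 30.0
```

>>> apply_moves(
  moves=[
    [[0,0,0.0005],0],
    [[0,0,0.0005],0],
    [[0,0,0],0],
  ],
)

```text
time_s: 12.08
tcp_pos: [0.4396, -0.0948, 0.1215]
ee_rot: [[-0.923, -0.385, -0.0], [-0.385, 0.923, -0.0], [0.0, -0.0, -1.0]]
wrist_force: [-0.5, 0.2, 1.6]
gripper_width: 0.249
gripper_force: 30.0
```

>>> apply_moves(
  moves=[
    [[0,0,0.0006],0],
    [[0,0,0.0006],0],
    [[0,0,0],0],
  ],
)

```text
time_s: 12.33
tcp_pos: [0.4396, -0.0948, 0.1202]
ee_rot: [[-0.923, -0.385, -0.0], [-0.385, 0.923, -0.0], [0.0, -0.0, -1.0]]
wrist_force: [-0.3, 0.1, 1.6]
gripper_width: 0.242
gripper_force: 30.0
```

>>> apply_moves(
  moves=[
    [[0,0,0.0006],0],
    [[0,0,0.0006],0],
    [[0,0,0],0],
  ],
)

```text
time_s: 12.58
tcp_pos: [0.4396, -0.0948, 0.119]
ee_rot: [[-0.923, -0.385, -0.0], [-0.385, 0.923, -0.0], [0.0, 0.0, -1.0]]
wrist_force: [-1.1, -0.8, 1.0]
gripper_width: 0.244
gripper_force: 30.0
```

>>> apply_moves(
  moves=[
    [[0,0,0.0006],0],
    [[0,0,0.0006],0],
    [[0,0,0],0],
  ],
)

```text
time_s: 12.83
tcp_pos: [0.4396, -0.0948, 0.1178]
ee_rot: [[-0.923, -0.385, 0.0], [-0.385, 0.923, -0.0], [-0.0, -0.0, -1.0]]
wrist_force: [-0.9, -0.2, 0.7]
gripper_width: 0.242
gripper_force: 30.0
```

>>> apply_moves(
  moves=[
    [[0,0,0.0006],0],
    [[0,0,0.0006],0],
    [[0,0,0],0],
  ],
)

```text
time_s: 13.08
tcp_pos: [0.4396, -0.0948, 0.1166]
ee_rot: [[-0.923, -0.385, -0.0], [-0.385, 0.923, -0.0], [0.0, 0.0, -1.0]]
wrist_force: [-0.4, -1.4, 2.1]
gripper_width: 0.244
gripper_force: 30.0
```

>>> apply_moves(
  moves=[
    [[0,0,0.0006],0],
    [[0,0,0.0006],0],
    [[0,0,0],0],
  ],
)

```text
time_s: 13.33
tcp_pos: [0.4396, -0.0948, 0.1155]
ee_rot: [[-0.923, -0.385, 0.0], [-0.385, 0.923, -0.0], [-0.0, -0.0, -1.0]]
wrist_force: [-0.7, -0.2, 2.0]
gripper_width: 0.245
gripper_force: 30.0
```

>>> apply_moves(
  moves=[
    [[0,0,0.0006],0],
    [[0,0,0.0006],0],
    [[0,0,0],0],
  ],
)

```text
time_s: 13.58
tcp_pos: [0.4396, -0.0948, 0.1142]
ee_rot: [[-0.923, -0.385, -0.0], [-0.385, 0.923, -0.0], [0.0, 0.0, -1.0]]
wrist_force: [-0.9, -1.0, 2.3]
gripper_width: 0.242
gripper_force: 30.0
```

>>> apply_moves(
  moves=[
    [[0,0,0.0006],0],
    [[0,0,0.0006],0],
    [[0,0,0],0],
  ],
)

```text
time_s: 13.83
tcp_pos: [0.4396, -0.0948, 0.113]
ee_rot: [[-0.923, -0.385, -0.0], [-0.385, 0.923, -0.0], [0.0, 0.0, -1.0]]
wrist_force: [-1.1, -0.3, 1.2]
gripper_width: 0.243
gripper_force: 30.0
```

>>> apply_moves(
  moves=[
    [[0,0,0.0006],0],
    [[0,0,0.0006],0],
    [[0,0,0],0],
  ],
)

```text
time_s: 14.08
tcp_pos: [0.4398, -0.0948, 0.1124]
ee_rot: [[-0.923, -0.385, 0.0], [-0.385, 0.923, -0.0], [-0.0, -0.0, -1.0]]
wrist_force: [-1.3, 0.4, 5.1]
gripper_width: 0.244
gripper_force: 30.0
```

>>> apply_moves(
  moves=[
    [[0,0,0.0005],0],
    [[0,0,0],0],
  ],
)

```text
time_s: 14.25
tcp_pos: [0.4399, -0.0948, 0.1123]
ee_rot: [[-0.923, -0.385, 0.001], [-0.385, 0.923, -0.0], [-0.001, -0.001, -1.0]]
wrist_force: [-2.9, -0.4, 7.9]
gripper_width: 0.243
gripper_force: 30.0
```

Bottom reached. I'm pressing a little more and holding.

>>> apply_moves(
  moves=[
    [[0,0,0.0004],0],
    [[0,0,0.0003],0],
    [[0,0,0],0],
  ],
)

```text
time_s: 14.5
tcp_pos: [0.4401, -0.0949, 0.1122]
ee_rot: [[-0.923, -0.385, 0.001], [-0.385, 0.923, -0.0], [-0.001, -0.001, -1.0]]
wrist_force: [-3.9, 0.2, 11.4]
gripper_width: 0.242
gripper_force: 30.0
```

>>> apply_moves(
  moves=[
    [[0,0,0],0],
    [[0,0,0],0],
    [[0,0,0],0],
    [[0,0,0],0],
    [[0,0,0],0],
  ],
)

```text
time_s: 14.92
tcp_pos: [0.4401, -0.0948, 0.1122]
ee_rot: [[-0.923, -0.385, 0.001], [-0.385, 0.923, -0.0], [-0.001, -0.001, -1.0]]
wrist_force: [-3.8, 0.4, 11.6]
gripper_width: 0.241
gripper_force: 30.0
```

>>> apply_moves(
  moves=[
    [[0,0,0],0],
    [[0,0,0],0],
    [[0,0,0],0],
    [[0,0,0],0],
    [[0,0,0],0],
  ],
)

```text
time_s: 15.33
tcp_pos: [0.4401, -0.0948, 0.1122]
ee_rot: [[-0.923, -0.385, 0.001], [-0.385, 0.923, -0.0], [-0.001, -0.001, -1.0]]
wrist_force: [-3.2, -0.4, 12.1]
gripper_width: 0.247
gripper_force: 30.0
```

>>> apply_moves(
  moves=[
    [[0,0,0],0],
    [[0,0,0],0],
    [[0,0,0],0],
    [[0,0,0],0],
  ],
)

```text
time_s: 15.67
tcp_pos: [0.4401, -0.0948, 0.1122]
ee_rot: [[-0.923, -0.385, 0.001], [-0.385, 0.923, -0.0], [-0.001, -0.001, -1.0]]
wrist_force: [-3.6, 0.2, 11.7]
gripper_width: 0.249
gripper_force: 30.0
```

>>> apply_moves(
  moves=[
    [[0,0,-0.0006],0],
    [[0,0,-0.0006],0],
    [[0,0,0],0],
  ],
)

```text
time_s: 15.92
tcp_pos: [0.4399, -0.0947, 0.1123]
ee_rot: [[-0.923, -0.385, 0.001], [-0.385, 0.923, 0.0], [-0.001, -0.0, -1.0]]
wrist_force: [-1.3, -0.2, 4.8]
gripper_width: 0.244
gripper_force: 30.0
```

>>> apply_moves(
  moves=[
    [[0,0,0],0],
    [[0,0,0],0],
    [[0,0,0],0],
    [[0,0,0],0],
    [[0,0,0],0],
  ],
  hand=0.087,
)

```text
time_s: 16.33
tcp_pos: [0.4395, -0.0947, 0.1116]
ee_rot: [[-0.923, -0.385, -0.0], [-0.385, 0.923, 0.0], [0.0, 0.0, -1.0]]
wrist_force: [-0.6, 0.2, -0.5]
gripper_width: 0.536
gripper_force: 0.0
```

>>> apply_moves(
  moves=[
    [[0,0,0],0],
    [[0,0,0],0],
    [[0,0,0],0],
    [[0,0,0],0],
    [[0,0,0],0],
  ],
)

```text
time_s: 16.75
tcp_pos: [0.4396, -0.0948, 0.1119]
ee_rot: [[-0.923, -0.385, -0.0], [-0.385, 0.923, 0.0], [0.0, 0.0, -1.0]]
wrist_force: [-0.3, 0.1, -0.6]
gripper_width: 0.921
gripper_force: 0.0
```

Released. Rising clear and checking.

>>> apply_moves(
  moves=[
    [[0,0,-0.015],0],
    [[0,0,-0.025],0],
    [[0,0,-0.03],0],
    [[0,0,-0.03],0],
    [[0,0,-0.03],0],
  ],
)

```text
time_s: 17.17
tcp_pos: [0.4392, -0.0948, 0.2434]
ee_rot: [[-0.923, -0.385, -0.0], [-0.385, 0.923, 0.0], [0.0, 0.0, -1.0]]
wrist_force: [1.0, -0.2, -0.1]
gripper_width: 0.999
gripper_force: 0.0
```

>>> apply_moves(
  moves=[
    [[0.02,0,0],0],
    [[0,0,0],0],
    [[0,0,0],0],
    [[0,0,0],0],
  ],
)

```text
time_s: 17.5
tcp_pos: [0.4209, -0.1024, 0.2414]
ee_rot: [[-0.923, -0.384, -0.001], [-0.384, 0.923, 0.0], [0.001, 0.0, -1.0]]
wrist_force: [0.0, 0.7, 0.5]
gripper_width: 1.001
gripper_force: 0.0
```

```bash
python3 - <<'E'
from h import *
np.set_printoptions(precision=4,suppress=True)
W=imaging.capture("wrist")
for t in("gauge_grip","stop_face"):
    for o in models.place_of(W,t)[:2]:
        u=np.array(o["at"])*[560,420];print(t,u,o["confidence"],onz(W,u,.131 if t=="gauge_grip" else .072))
for n,d in(("mouth",.072),("grip",.131)): print(n,proj(W,[.4395,-.0945,d]))
cv2.imwrite("pics/end.png",cv2.resize(W["frame"][60:330,140:440],None,fx=2.2,fy=2.2))
E
```

```text
gauge_grip [283.416 229.404] 0.82 [ 0.4414 -0.0926  0.131 ]
stop_face [278.096 202.608] 0.6 [ 0.4385 -0.0988  0.072 ]
mouth [281.9873 205.337 ]
grip [282.0315 226.3511]
```

View pics/end.png

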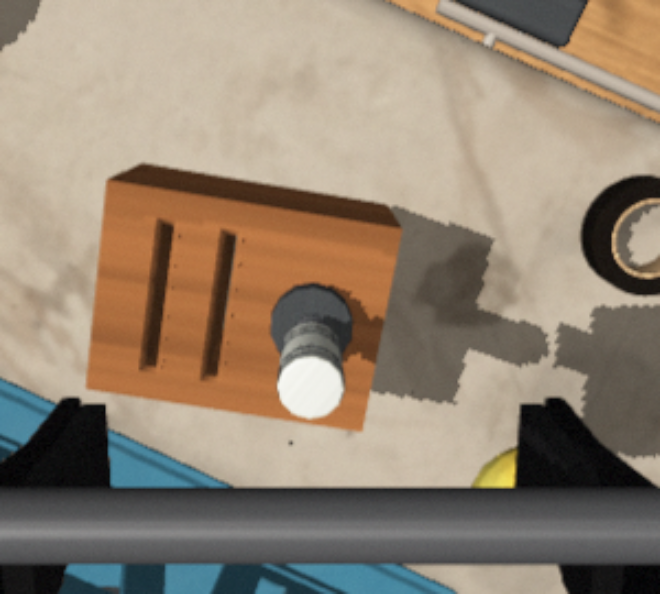

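The picture shows the gauge standing upright in the bore, its stop flush on the block (disc at crop (311,320), top at (310,386)), and the hand clear. Handing in.

```bash
python3 -c "
from station import r
print(r.finish_job())"
```

```text
the job is handed in; nothing more can be done
None
```

The gauge stands released and upright in the bore with its stop on the block; I held it on the bottom (about 50 mm deep) at roughly 9–13 N for over a second, then handed the job in (the hand-in returned no verdict).

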